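Check two adjusting screws on their thread-pitch gauges

ROBOT

A 6-joint arm with a two-finger parallel gripper is mounted at the origin on the work surface. World frame = base frame: x ahead of the robot, y to its left, z up, the work surface at z = 0. Lengths are in m, angles in rad, forces in N, time in s.
With the tool pointing down it reaches from about 0.25 to 0.775 m from the base axis. Payload 4 kg.
Tool frame: the origin (TCP) lies midway between the tips of the shut fingers; the grasp point (between the pads) lies r.tcp_to_grasp behind it (r.tcp_to_grasp is the distance from the TCP to the grasp point, in m); z points along the fingers, y is the direction in which the jaws open and shut (so a half turn about z gives the same grasp; the last joint's range is limited). The gripper opens to 85 mm and grips with 20 to 120 N. Pads are 22 mm wide; open, the fingers measure 114 mm over their backs; the gripper's body (76 mm by 85 mm) begins 54 mm behind the grasp point. The pads swing forward as they close: fully open they stand 13 mm farther back than shut.
Start: joints at [1.083, 0.087, 1.371, -0, 1.684, -0.103], TCP at [0.206, 0.51, 0.231] pointing down, gripper open.
Joint ranges: [-3.1, 3.1], [-0.76, 2.03], [0.27, 2.55], [-1.08, 4.22], [0.17, 2.65], [-2.57, 2.57]. Speed limits (rad/s): [2.79, 2.79, 3.14, 3.14, 3.14, 3.14].

INTERFACE

Orientations are given as a unit quaternion [x, y, z, w].
In Python, from bench import r gives the robot as it stands. The module is installed in compiled form; this text tells all that it offers. Calls block until the motion is done:
- r.move_to(position, orientation): joint-space move of the TCP to a pose.
- r.move_l(position, rotation=None, v=0.15): straight line of the TCP; rotation=None keeps the orientation; v is the mean speed in m/s.
- r.set_joints(angles): joint-space move.
- r.gripper_open() and r.close(grip_force=None): open the fingers fully, or close them until they stop; grip_force is the grip in N (None keeps the last).
- r.dwell(seconds).
- r.inverse_kinematics(position, orientation): joint angles nearest the present ones, or None.
- r.sense(): the state.
- r.snapshot(name): name is "scene" or "top" or "wrist"; returns a dict with "pixels" (400x640x3 uint8, blue, green, red), "fx", "fy", "cx", "cy" (pixels), "extrinsics" (4x4, takes a point from camera to world coordinates); the wrist camera has in their place "T_tool_cam" (4x4, takes a point from camera to tool coordinates, whose origin is the TCP and whose axes are the flange's). Camera axes: x right, y down, z forward; pixel columns grow to the right and rows downward; lengths in m; the calibration is good to about 2 mm. A picture is of the moment at which its call begins: read the wrist's pose just before it. There is no depth.
A pose or a line that the arm cannot do raises r.PlanningError and nothing moves.
- r.hand_in(): hands the job in, once; it reports no verdict.
The state is a dict: "t": time; "joint_positions": joint angles; "joint_vel": joint speeds; "joint_efforts": joint torques, N m; "eef_pos": TCP position; "eef_rot": TCP orientation; "contact_force": force on the tool from outside, world axes, zero at the start; "torque": the same for the moment, N m; "finger_gap": finger opening in m.
Only numpy, scipy, OpenCV 4.12 (cv2) and the standard library are available. Lean on these libraries where they do the work, as an engineer would, in place of code of your own. Each camera call takes 0.05 s, during which the arm holds its last target.

TASK

Sort the two threaded adjusting screws on the lab bench by thread pitch: lay each one gently, lengthwise, on the gauge whose notches match its thread, the coarse screw on the coarse-notched gauge and the fine screw on the fine-notched gauge. Each must rest centred, with both hexagonal collars down in the saddles, and be let go there, not dropped from above. The smooth pin of the same size has no thread and goes on neither.

Things in the scene. Friction and masses are not known exactly. Their poses are not given: they have to be found in the camera images.
- coarse_screw_mid (a point): Aluminium screw, coarse thread: 10 mm pitch, 9 broad crests; 0.2 kg. Shank 30 mm in diameter, 90 mm long, a steel hex collar (34 mm across flats, 12 mm long) at each end, 114 mm over all. It lies level on its collars' flats. Point: its middle, on the axis, 17 mm above what it rests on; x along the screw. Grip across the middle of the shank.
- fine_screw_mid (a point): Aluminium screw, fine thread: 4 mm pitch, 22 narrow crests; 0.2 kg. Shank 30 mm in diameter, 90 mm long, a steel hex collar (34 mm across flats, 12 mm long) at each end, 114 mm over all. It lies level on its collars' flats. Point: its middle, on the axis, 17 mm above what it rests on; x along the screw. Grip across the middle of the shank.
- coarse_gauge_seat (a point): Fixed gauge, white base 150 x 72 x 8 mm. Upright plate 60 mm long, 18 thick, brass top edge (coarse 10 mm pitch notches) 41 mm up. Beyond each end (32 to 72 mm from centre) a white saddle: floor 28 mm wide, 40 mm up, flared sides to 60 mm, ends open. Room for fingers beside the plate. Point: where a seated screw's middle lies, 57 mm above bench; x along the edge, z up.
- fine_gauge_seat (a point): Fixed gauge, white base 150 x 72 x 8 mm. Upright plate 60 mm long, 18 thick, brass top edge (fine 4 mm pitch notches) 41 mm up. Beyond each end (32 to 72 mm from centre) a white saddle: floor 28 mm wide, 40 mm up, flared sides to 60 mm, ends open. Room for fingers beside the plate. Point: where a seated screw's middle lies, 57 mm above bench; x along the edge, z up.
Things that resemble listed ones, but are neither listed nor needed, are in the scene too. Leave any blue look-alike of the part that bears fine_screw_mid alone. What is shaped like the part that bears coarse_screw_mid but blue is not meant.

How it is judged:
At the end, for the whole second after the job is handed in: The coarse screw lies at rest on the coarse gauge and the fine screw on the fine gauge, each with its middle within 15 mm of the gauge's seat point seen from above and within 6 mm of its height, and its axis within 10 degrees of the notched edge; both released (horizontal distance between coarse_screw_mid and coarse_gauge_seat below 0.015 m and z of coarse_screw_mid in the frame of coarse_gauge_seat between -0.006 and 0.006 m and angle between the x axis of coarse_screw_mid and the x axis of coarse_gauge_seat, either way round below 0.175 rad and linear speed of each of coarse_screw, fine_screw below 0.02 m/s and horizontal distance between fine_screw_mid and fine_gauge_seat below 0.015 m and z of fine_screw_mid in the frame of fine_gauge_seat between -0.006 and 0.006 m and angle between the x axis of fine_screw_mid and the x axis of fine_gauge_seat, either way round below 0.175 rad); the robot touches nothing.
It fails at once if the coarse screw is dropped: it falls free of the fingers at over 0.75 m/s (a drop of about 3 cm) (linear speed of coarse_screw above 0.75 m/s and contact force between coarse_screw and the fingers below 0.01 N).
It fails at once if the fine screw is dropped: it falls free of the fingers at over 0.75 m/s (a drop of about 3 cm) (linear speed of fine_screw above 0.75 m/s and contact force between fine_screw and the fingers below 0.01 N).
It also fails if it takes over 54 s, if anything falls off the work surface, if the arm or the gripper's body presses on something with over 40 N, if the wrist force passes 120 N, or if a joint passes its speed limit or range.

## Working session

There is one attempt and no reset: what is moved stays moved. The work goes in short steps, each a Python script; the robot and the scene stay as the last script left them, time stands still between calls to the robot, and variables do not carry over. Pictures are saved under pics/ and viewed, and the job is handed in when it is done.

```bash
mkdir -p pics
python3 - <<'E'
from bench import r
import cv2,numpy as np
s=r.sense();print(s['t'],s['eef_pos'],s['eef_rot'],s['finger_gap'],r.tcp_to_grasp)
for n in("scene","top","wrist"):
    p=r.snapshot(n);cv2.imwrite(f"pics/{n}0.png",p["pixels"])
    print(n,p['fx'],p['fy'],p['cx'],p['cy']);print(np.round(p.get('extrinsics',p.get('T_tool_cam')),4).tolist())
E
```

```text
0.0 [0.20620945 0.50932709 0.23010497] [ 1.91193540e-01  9.81551679e-01 -1.10521950e-03 -3.33163458e-04] 0.08588178524134792 0.0187
scene 366.6148135854125 366.6148135854125 315.7267112267353 199.52169071637118
[[0.4509, 0.661, -0.5998, 1.0705], [0.8923, -0.3177, 0.3206, -0.2755], [0.0214, -0.6798, -0.7331, 0.6945], [0.0, 0.0, 0.0, 1.0]]
top 442.63181872759213 442.63181872759213 322.96368630554866 200.393229783592
[[-0.0015, -0.9962, 0.0867, 0.4707], [-0.9995, 0.0041, 0.0301, -0.0128], [-0.0303, -0.0866, -0.9958, 1.1297], [0.0, 0.0, 0.0, 1.0]]
wrist 299.2079340074835 299.2079340074835 318.4799220563275 198.69085038681126
[[0.0007, -0.9533, -0.3021, 0.0763], [1.0, 0.0005, 0.0008, 0.0007], [-0.0006, -0.3021, 0.9533, -0.1426], [0.0, 0.0, 0.0, 1.0]]
```

View pics/top0.png

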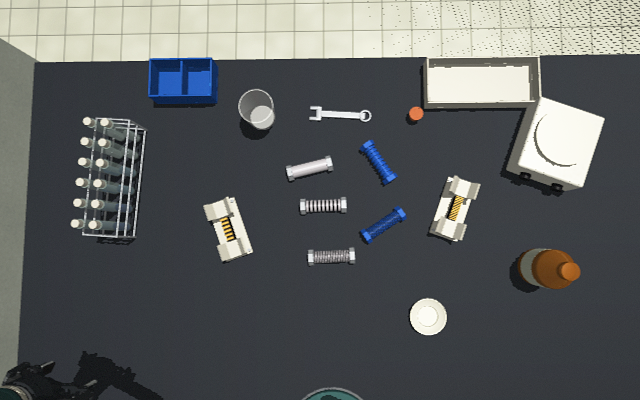

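View pics/scene0.png

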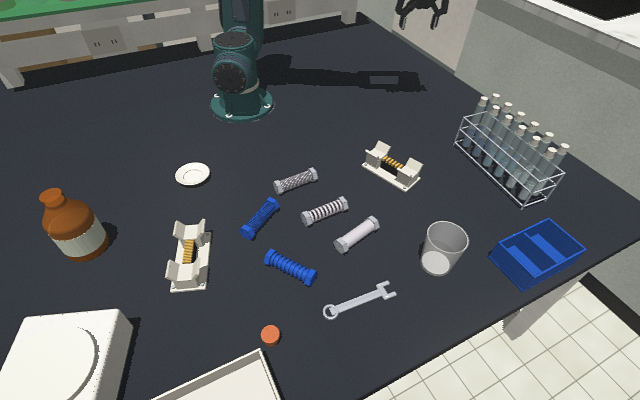

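View pics/wrist0.png

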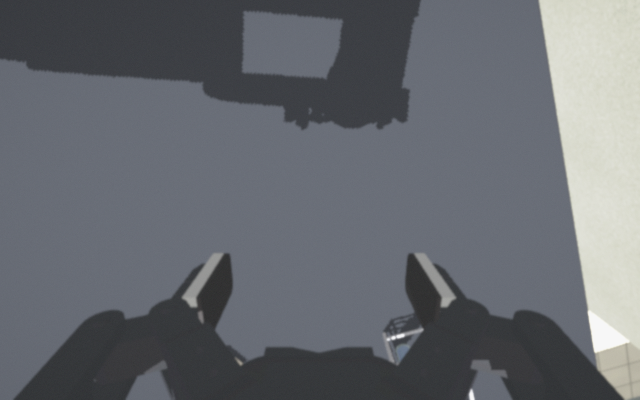

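The top view shows a gauge at about (228,229) and another at about (455,208). There are grey parts at (323,206) and (331,257), and the smooth pin is at (309,168). I'll enlarge these.

Run:
```python
import cv2,numpy as np
a=cv2.imread('pics/top0.png')
f=lambda x0,y0,w,h,s:cv2.resize(a[y0:y0+h,x0:x0+w],None,fx=s,fy=s,interpolation=cv2.INTER_CUBIC)
cv2.imwrite('pics/c1.png',f(280,150,100,75*1,8)[:600]);cv2.imwrite('pics/c1b.png',f(280,225,100,50,8))
g=np.hstack([f(195,190,64,80,6),f(425,170,64,80,6)]);cv2.imwrite('pics/c2.png',g)
```

```text
(no output)
```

View pics/c1.png

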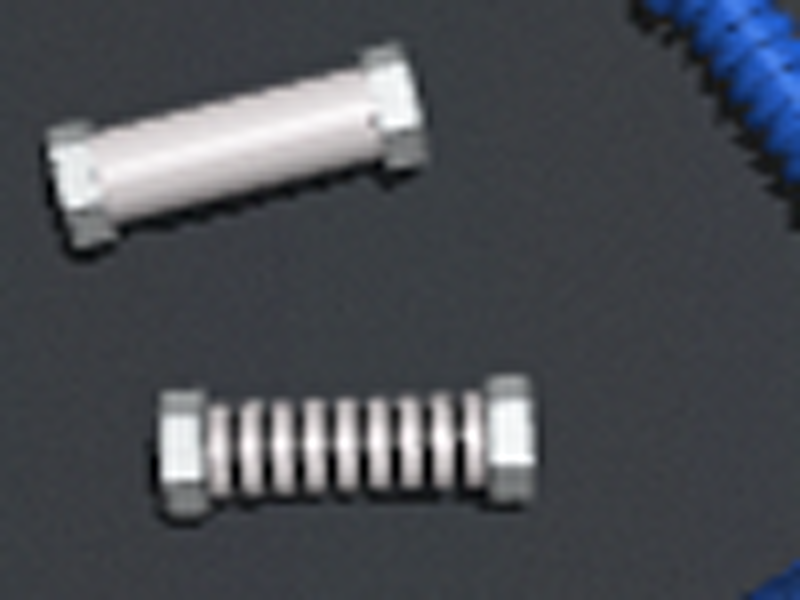

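View pics/c1b.png

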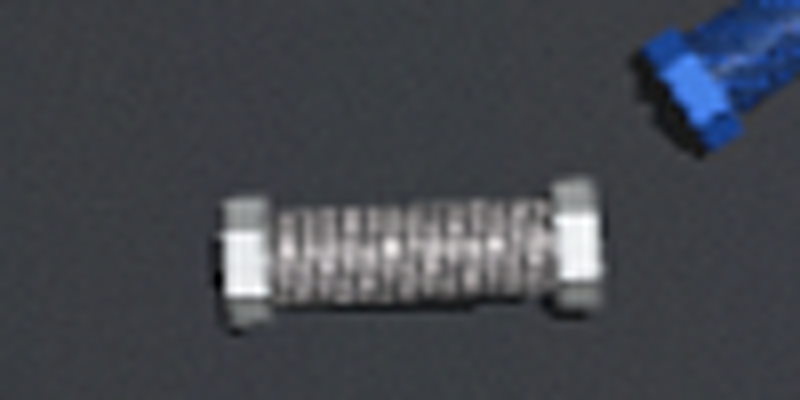

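View pics/c2.png

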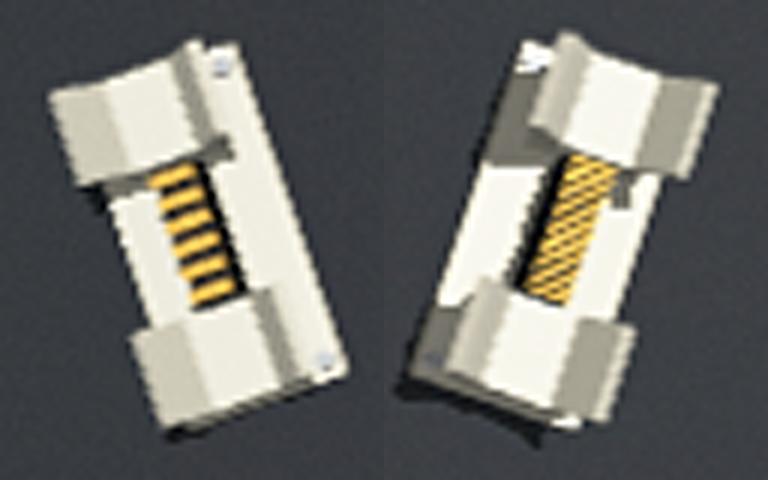

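The part at (323,206) has 9 broad crests, so it's the coarse screw. The part at (331,257) is the fine screw. The left gauge has coarse notches and the right one has fine notches.

```bash
cat > h.py <<'E'
from bench import r
import cv2,numpy as np
from scipy.spatial.transform import Rotation as R
def ray(p,T,uv,z):
    d=T[:3,:3]@np.array([(uv[0]-p['cx'])/p['fx'],(uv[1]-p['cy'])/p['fy'],1]); o=T[:3,3]
    return o+d*(z-o[2])/d[2]
def proj(p,T,X):
    c=np.linalg.inv(T)@np.append(X,1); return np.array([p['cx']+p['fx']*c[0]/c[2],p['cy']+p['fy']*c[1]/c[2]])
def quat(yaw):
    x=np.array([np.cos(yaw),np.sin(yaw),0]);z=np.array([0,0,-1.]);return R.from_matrix(np.c_[x,np.cross(z,x),z]).as_quat()
def wrist(name):
    s=r.sense();p=r.snapshot('wrist');T=np.eye(4);T[:3,:3]=R.from_quat(s['eef_rot']).as_matrix();T[:3,3]=s['eef_pos']
    cv2.imwrite(f'pics/{name}.png',p['pixels']);return p,T@np.array(p['T_tool_cam'])
E
python3 - <<'E'
from h import *
p=r.snapshot('top');T=np.array(p['extrinsics'])
def q(u,v,s,x0,y0):return((u+.5)/s-.5+x0,(v+.5)/s-.5+y0)
L={'coarse':(q(182,450,8,280,150),q(511,441,8,280,150),.034),
'fine':(q(247,265,8,280,225),q(578,245,8,280,225),.034),
'cg':(q(148,123,6,195,190),q(234,358,6,195,190),.040),
'fg':(q(614-384,110,6,425,170),q(528-384,345,6,425,170),.040)}
for k,(a,b,z) in L.items():
    A,B=ray(p,T,a,z),ray(p,T,b,z);d=B-A;yaw=np.arctan2(d[1],d[0])
    print(k,(A+B)[:2]/2,np.linalg.norm(d),yaw)
    for dy in(0,np.pi):
      for zz in(.003,.04,.2):
        j=r.inverse_kinematics([*((A+B)[:2]/2),zz],quat(yaw+dy));print('  ',dy,zz,None if j is None else np.round(j,2))
E
```

```text
coarse [0.55395252 0.0206079 ] 0.10222032312966382 -1.5471332928814325
   0 0.003 None
   0 0.04 None
   0 0.2 None
   3.141592653589793 0.003 [-0.07  0.25  1.65 -0.    1.24 -0.09]
   3.141592653589793 0.04 [-0.07  0.21  1.62 -0.    1.31 -0.09]
   3.141592653589793 0.2 [-0.07  0.1   1.41 -0.    1.62 -0.09]
fine [0.42772303 0.00049708] 0.10187267981481479 -1.5111444162379724
   0 0.003 None
   0 0.04 None
   0 0.2 None
   3.141592653589793 0.003 [-0.13 -0.01  1.95 -0.    1.2  -0.19]
   3.141592653589793 0.04 [-0.13 -0.06  1.92 -0.    1.29 -0.19]
   3.141592653589793 0.2 [-0.13 -0.18  1.69 -0.    1.63 -0.19]
cg [0.49401293 0.25933266] 0.10379185855012335 -2.7727383115808504
   0 0.003 [ 0.38  0.26  1.64 -0.    1.24 -1.56]
   0 0.04 [ 0.38  0.22  1.61 -0.    1.31 -1.56]
   0 0.2 [ 0.38  0.11  1.4  -0.    1.62 -1.56]
   3.141592653589793 0.003 [ 0.38  0.26  1.64 -0.    1.24  1.58]
   3.141592653589793 0.04 [ 0.38  0.22  1.61 -0.    1.31  1.58]
   3.141592653589793 0.2 [ 0.38  0.11  1.4  -0.    1.62  1.58]
fg [ 0.54691678 -0.30494338] 0.10294810115329846 2.7699860832656547
   0 0.003 [-0.6   0.4   1.46 -0.    1.28 -1.8 ]
   0 0.04 [-0.6   0.36  1.43 -0.    1.35 -1.8 ]
   0 0.2 [-0.6   0.26  1.23 -0.    1.65 -1.8 ]
   3.141592653589793 0.003 [-0.6   0.4   1.46 -0.    1.28  1.34]
   3.141592653589793 0.04 [-0.6   0.36  1.43 -0.    1.35  1.34]
   3.141592653589793 0.2 [-0.6   0.26  1.23 -0.    1.65  1.34]
```

Run:
```python
from h import *
for n,xy,yaw in(('wcg',(.494,.259),.369),('wcs',(.554,.0206),1.594)):
    r.move_to([*xy,.2],quat(yaw));p,T=wrist(n);print(n,r.sense()['t']);np.savez(f'{n}.npz',T=T)
    print([proj(p,T,[*xy,z]).round(1) for z in(.034,.04)])
```

```text
wcg 1.7417
[array([319.1, 181.5]), array([319.1, 182.9])]
wcs 3.275
[array([317.3, 181.4]), array([317.2, 182.8])]
```

View pics/wcg.png

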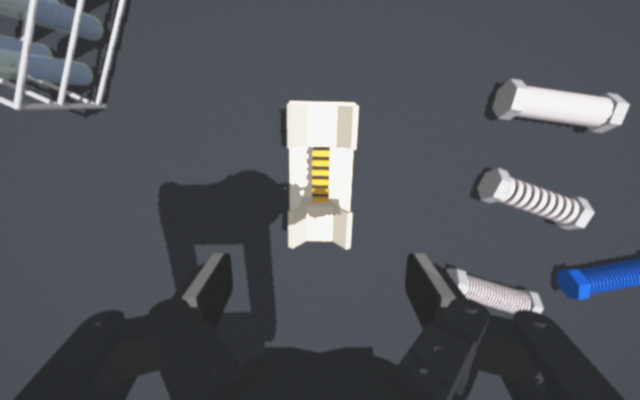

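View pics/wcs.png

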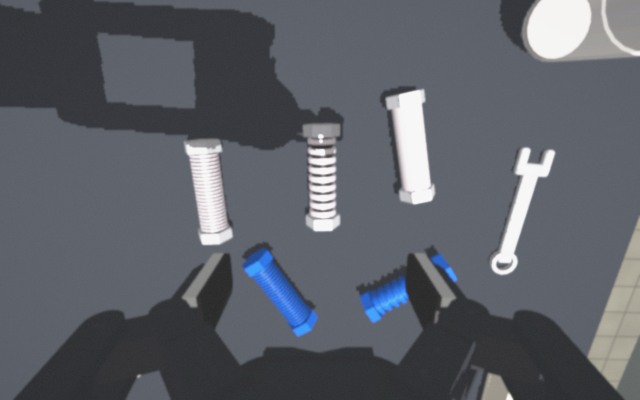

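```bash
python3 - <<'E'
import cv2,numpy as np
a=cv2.imread('pics/wcg.png')[90:260,270:370];b=cv2.imread('pics/wcs.png')[110:240,275:375]
f=lambda a,s:cv2.resize(a,None,fx=s,fy=s,interpolation=cv2.INTER_CUBIC)
A=f(a,3.5);B=f(b,4);h=max(A.shape[0],B.shape[0]);A=cv2.copyMakeBorder(A,0,h-A.shape[0],0,0,0);B=cv2.copyMakeBorder(B,0,h-B.shape[0],0,0,0)
cv2.imwrite('pics/c3.png',np.hstack([A,B]));print(A.shape,B.shape)
E
python3 - <<'E'
from h import *
p=r.snapshot('wrist');T=np.load('wcg.npz')['T']
yaw=.369;d=np.array([np.cos(yaw),np.sin(yaw)]);n=np.array([-d[1],d[0]])
def s(u,v):return((proj(p,T,[*(np.array([.494,.259])+u*d+v*n),Z])-[270,90]+.5)*3.5-.5).round()
Z=.041;print('plate',[s(u,v) for u in(-.03,.03) for v in(-.009,.009)])
Z=.04;print('floor',[s(u,v) for u in(-.072,-.032,.032,.072) for v in(-.014,.014)])
E
```

```text
(595, 350, 3) (595, 400, 3)
plate [array([202., 422.]), array([143., 422.]), array([205., 227.]), array([142., 226.])]
floor [array([216., 545.]), array([129., 545.]), array([218., 427.]), array([127., 427.]), array([222., 219.]), array([125., 219.]), array([224.,  75.]), array([123.,  75.])]
```

View pics/c3.png

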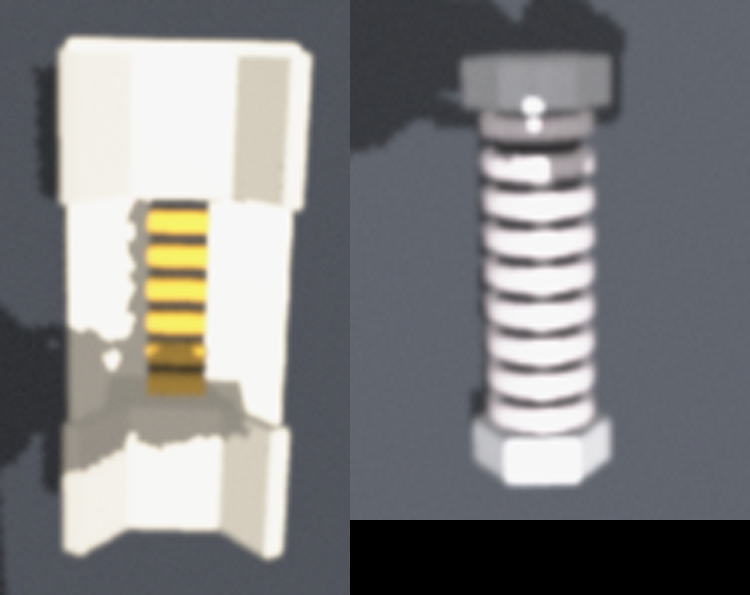

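Run:
```python
from h import *
s=r.sense();print(s['eef_pos'],s['joint_vel'].round(4) if hasattr(s['joint_vel'],'round') else s['joint_vel'])
p,T=wrist('wcs2');T0=np.load('wcs.npz')['T'];print((T-T0).round(5)[:3,3])
print('diff img',np.abs(p['pixels'].astype(int)-cv2.imread('pics/wcs.png')).mean())
def q(u,v):return((u-350+.5)/4-.5+275,(v+.5)/4-.5+110)
A,B=ray(p,T,q(535,80),.034),ray(p,T,q(543,462),.034);print((A+B)/2,B-A)
# edges: top facet outer edges
A,B=ray(p,T,q(535,54),.034),ray(p,T,q(543,484),.034);print((A+B)/2,np.linalg.norm(B-A),np.arctan2(*(A-B)[1::-1]))
Tg=np.load('wcg.npz')['T']
g=lambda u,v,z:ray(p,Tg,((u+.5)/3.5-.5+270,(v+.5)/3.5-.5+90),z)
A,B=g(178,201,.041),g(176.5,395,.041);print('plate',(A+B)/2,np.linalg.norm(B-A),np.arctan2(*(A-B)[1::-1]))
for n,(u,v) in dict(upfar=(183,45),upnear=(180,200),lofar=(173,530)).items(): print(n,g(u,v,.04))
```

```text
[0.55395893 0.02138404 0.200038  ] [-0.0002  0.001   0.      0.0011 -0.0005 -0.0006]
[-3.e-05  1.e-04  1.e-05]
diff img 1.10409765625
[0.55892171 0.02261618 0.034     ] [ 0.00506218 -0.10378288  0.        ]
[0.55893219 0.02247752 0.034     ] 0.11691155679821115 1.6172655490519041
plate [0.50192335 0.26081368 0.041     ] 0.05852443948968208 0.3654032404944622
upfar [0.56937949 0.28549652 0.04      ]
upnear [0.52960364 0.27078362 0.04      ]
lofar [0.43187514 0.23484164 0.04      ]
```

Run:
```python
from h import *
p=r.snapshot('scene');T=np.array(p['extrinsics'])
a=cv2.imread('pics/scene0.png')
f=lambda x0,y0,w,h,s:cv2.resize(a[y0:y0+h,x0:x0+w],None,fx=s,fy=s,interpolation=cv2.INTER_CUBIC)
g=f(290,185,70,50,8)
def dr(im,x0,y0,s,X,c):
    u=proj(p,T,X);u=((u-[x0,y0]+.5)*s-.5).astype(int);cv2.drawMarker(im,tuple(int(i) for i in u),c,0,16,1)
for C,yaw,c in(((.554,.0206),1.594,(0,0,255)),((.5589,.0225),1.617,(0,255,0))):
    for e in(-.057,.057): dr(g,290,185,8,[C[0]+e*np.cos(yaw),C[1]+e*np.sin(yaw),.034],c)
k=f(355,135,75,60,8)
for C,yaw,c in(((.494,.2593),.369,(0,0,255)),((.5013,.2605),.366,(0,255,0))):
    for e,z in((-.072,.04),(.072,.04),(-.03,.041),(.03,.041)): dr(k,355,135,8,[C[0]+e*np.cos(yaw),C[1]+e*np.sin(yaw),z],c)
cv2.imwrite('pics/s1.png',g);cv2.imwrite('pics/s2.png',k)
```

```text
(no output)
```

View pics/s1.png

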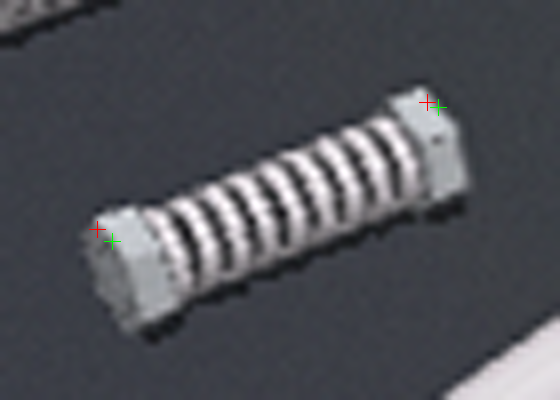

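View pics/s2.png

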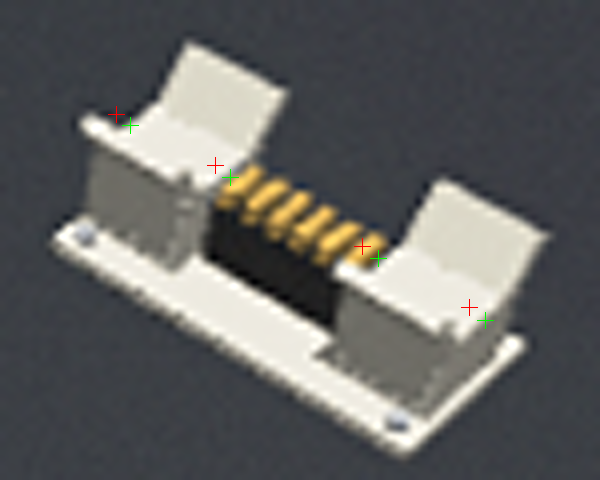

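The wrist estimates are offset about 6 mm in x from the top camera, the same for both objects. The scene camera agrees better with the wrist, so I'll use the wrist. Next is picking the coarse screw.

Run:
```python
from h import *
C=(.5587,.0223);Q=quat(1.61)
r.move_to([*C,.09],Q);r.move_l([*C,.003],v=.1);s=r.sense();print(s['eef_pos'],s['contact_force'])
r.close(50);s=r.sense();print('gap',s['finger_gap'],s['contact_force'],s['eef_pos'])
r.move_l([*C,.15],v=.15);r.dwell(.2);p,T=wrist('g1');s=r.sense();print('gap',s['finger_gap'],s['contact_force'],s['t'])
# predicted screw ends, top facet/axis if centred in grasp
for z in(0,.003,-.003):
  print([proj(p,np.array(p['T_tool_cam']),[x,0,-.0187+z]).round(1) for x in(-.057,0,.057)])
cv2.imwrite('pics/g1c.png',cv2.resize(p['pixels'][170:400,220:420],None,fx=2.5,fy=2.5))
```

```text
[0.55950166 0.0222394  0.00392727] [-0.85051586  0.62487252  0.54290529]
gap 0.028513526677248213 [-0.13790043  0.00930916  3.80248975] [0.55904511 0.02229073 0.00352998]
gap 0.02856216749657008 [-0.19954336  0.07380932 -2.46170549] 6.9
[array([316. , 370.2]), array([315.8, 276.1]), array([315.5, 155.9])]
[array([316.1, 365.5]), array([315.9, 272.7]), array([315.6, 154.8])]
[array([316., 375.]), array([315.8, 279.6]), array([315.5, 157.2])]
```

View pics/g1c.png

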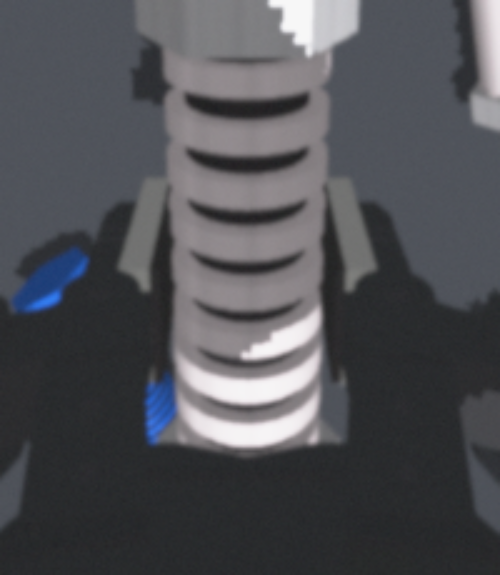

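The screw is held. I'll measure where it sits along the jaws, using the collar in the wrist image.

Run:
```python
from h import *
p=r.snapshot('wrist');Tc=np.array(p['T_tool_cam'])
for off in(-.004,0,.004):
  print(off,[((proj(p,Tc,[x+off,y,-.0135-.017])-[270,130]+.5)*6-.5).round() for x in(.045,.057) for y in (-.0098,.0098)], 'outer bottom',((proj(p,Tc,[.057+off,0,.0035])-[270,130])*6).round())
cv2.imwrite('pics/g1d.png',cv2.resize(p['pixels'][130:230,270:370],None,fx=6,fy=6,interpolation=cv2.INTER_CUBIC))
```

```text
-0.004 [array([125., 431.]), array([424., 431.]), array([120., 251.]), array([428., 251.])] outer bottom [276. 160.]
0 [array([124., 372.]), array([425., 372.]), array([118., 189.]), array([430., 189.])] outer bottom [276. 110.]
0.004 [array([122., 312.]), array([427., 312.]), array([117., 125.]), array([431., 126.])] outer bottom [276.  60.]
```

View pics/g1d.png

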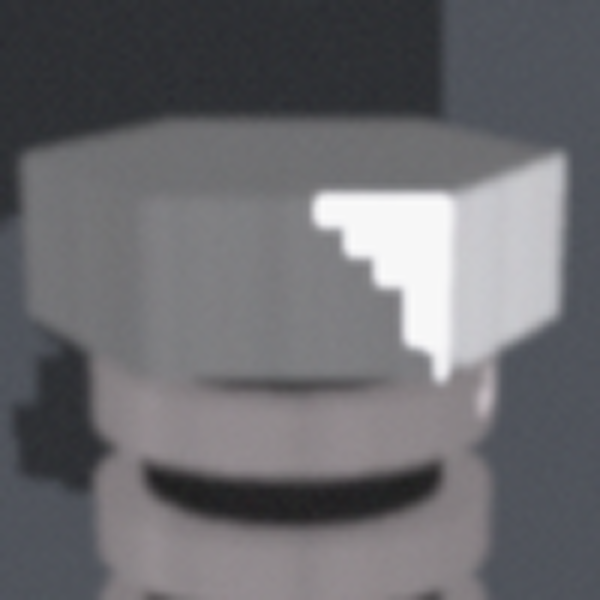

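The collar edges put the screw within 0.5 mm of centred. The wrist camera shows about a 1.4 mm sideways bias, so I'll correct the gauge estimate for it and move above the gauge.

Run:
```python
from h import *
C=(.5008,.2617)
r.move_to([*C,.15],quat(.366));r.move_l([*C,.085],v=.15);r.dwell(.2);p,T=wrist('h1');s=r.sense();print(s['eef_pos'],s['contact_force'],s['t'],s['finger_gap'])
a=cv2.resize(p['pixels'][80:400,200:440],None,fx=1.8,fy=1.8,interpolation=cv2.INTER_CUBIC)
cv2.imwrite('pics/h1c.png',a)
for z,w in((.04,.014),(.06,.026)):
  for x in(.032,.072):
    print(z,x,[((proj(p,np.array(p['T_tool_cam']),[x,y+.0014,s['eef_pos'][2]-z])-[200,80])*1.8).round() for y in(-w,w)])
```

```text
[0.50168616 0.26202195 0.08654281] [-1.1067211   0.53398224 -1.97493764] 9.275 0.02840094131768847
0.04 0.032 [array([178., 178.]), array([256., 178.])]
0.04 0.072 [array([176.,  63.]), array([259.,  63.])]
0.06 0.032 [array([137., 193.]), array([297., 193.])]
0.06 0.072 [array([132.,  66.]), array([304.,  66.])]
```

View pics/h1c.png

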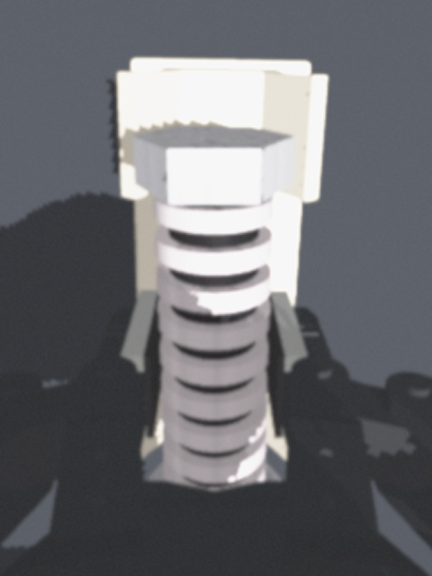

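Run:
```python
from h import *
C=(.4994,.2604)
for z in(.055,.047,.045,.043,.042,.041):
    r.move_l([*C,z],v=.08 if z>.05 else .03);s=r.sense();print(z,s['eef_pos'].round(4),s['contact_force'].round(1),s['t'])
    if s['contact_force'][2]>2: break
```

```text
0.055 [0.4989 0.2602 0.054 ] [-0.1  0.2 -0.9] 9.8
0.047 [0.4993 0.2604 0.0468] [-0.1  0.3 -1.8] 10.2167
0.045 [0.4993 0.2604 0.0449] [-0.1  0.6 -1.9] 10.4667
0.043 [0.4999 0.2606 0.0435] [ 0.5 -0.6 -0.2] 10.7167
0.042 [0.4999 0.2606 0.0435] [-1.6 -0.1  5.6] 10.9667
```

Contact came at TCP z = 0.0435, which is the height I predicted. I'll release, lift, and look.

Run:
```python
from h import *
C=(.4996,.2605)
r.gripper_open();r.dwell(.2);r.move_l([*C,.16],v=.12);r.dwell(.1);p,T=wrist('r1');np.savez('r1.npz',T=T)
s=r.sense();print(s['t'],s['contact_force'],s['finger_gap'])
cv2.imwrite('pics/r1c.png',cv2.resize(p['pixels'][50:300,220:420],None,fx=2.3,fy=2.3,interpolation=cv2.INTER_CUBIC))
# look over fine gauge next
F=(.5529,-.3035)
r.move_to([.47,-.03,.25],quat(1.0));r.move_to([*F,.2],quat(2.770-np.pi));r.dwell(.2);p,T=wrist('wfg');np.savez('wfg.npz',T=T);s=r.sense();print(s['eef_pos'],s['t'])
cv2.imwrite('pics/wfgc.png',cv2.resize(p['pixels'][90:260,240:400],None,fx=3.5,fy=3.5,interpolation=cv2.INTER_CUBIC))
```

```text
13.0417 [ 0.70093523 -0.62771556 -0.28239315] 0.08518770086066416
[ 0.55330655 -0.30237888  0.20087028] 15.575
```

View pics/r1c.png

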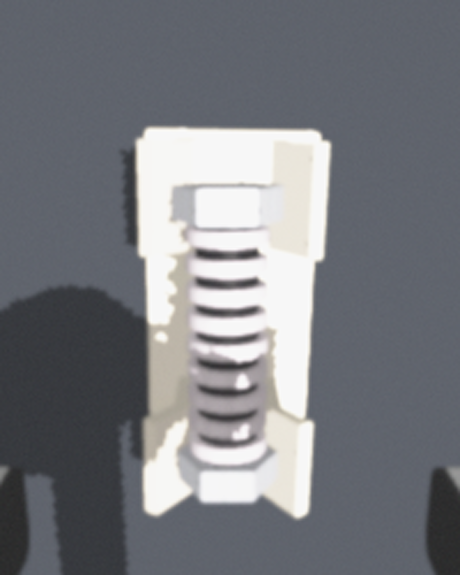

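View pics/wfgc.png

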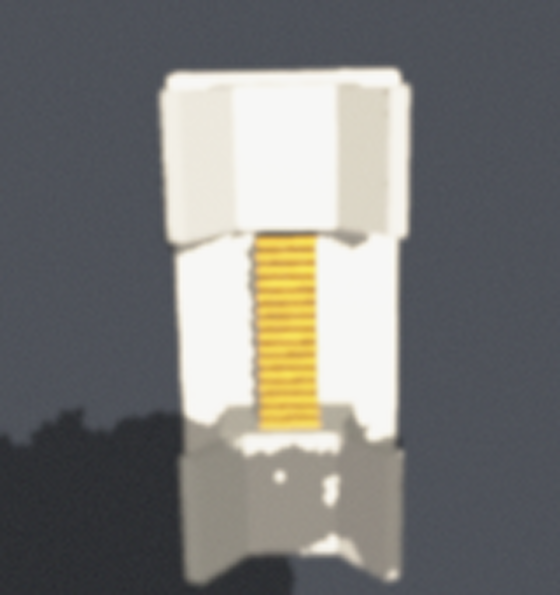

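The coarse screw lies in both saddles, with its collars at crop rows 187–230 and 455–502. The fine gauge's brass strip runs from crop (287,235) to (291,430). Next I'll turn these into positions.

Run:
```python
from h import *
p=r.snapshot('wrist');T=np.load('r1.npz')['T']
def mk(T,x0,y0,s):return lambda u,v,z:ray(p,T,((u+.5)/s-.5+x0,(v+.5)/s-.5+y0),z)
def rep(n,A,B):
    d=A-B;print(n,((A+B)/2).round(4),np.linalg.norm(d).round(4),np.arctan2(d[1],d[0]).round(4))
g=mk(T,220,50,2.3)
rep('screw outer',g(229,187,.074),g(228,502,.074))
rep('wall tops outer',(g(137,142,.06)+g(329,142,.06))/2,(g(151,516,.06)+g(303,517,.06))/2)
rep('wall tops inner',(g(140,256,.06)+g(323,260,.06))/2,(g(145,417,.06)+g(313,418,.06))/2)
g=mk(np.load('wfg.npz')['T'],240,90,3.5)
rep('plate',g(287,235,.041),g(290.5,430,.041))
rep('wall outer',(g(163,90,.06)+g(411,87,.06))/2,(g(193,583,.06)+g(393,579,.06))/2)
rep('wall inner',(g(171,243,.06)+g(406,237,.06))/2,(g(180,456,.06)+g(403,450,.06))/2)
rep('floor outer',g(286,84,.04),g(289,554,.04))
y=2.77-np.pi;print('bias corr (subtract .0014*)',np.sin(y),-np.cos(y))
```

```text
screw outer [0.5006 0.2603 0.074 ] 0.1153 0.3642
wall tops outer [0.5002 0.2596 0.06  ] 0.1438 0.3526
wall tops inner [0.5019 0.2601 0.06  ] 0.0614 0.3527
plate [ 0.5497 -0.304   0.041 ] 0.0602 -0.3475
wall outer [ 0.5496 -0.3041  0.06  ] 0.1433 -0.3528
wall inner [ 0.5504 -0.3044  0.06  ] 0.0622 -0.351
floor outer [ 0.5496 -0.3036  0.04  ] 0.145 -0.359
bias corr (subtract .0014*) -0.3630998472041682 -0.9317502352885723
```

The coarse screw's centre is within about 1 mm of the gauge's, and its axis is about 0.01 rad off. The fine gauge is at (0.550, -0.303) with yaw -0.352. Next is the fine screw.

Run:
```python
from h import *
C=(.433,.003)
r.move_to([*C,.17],quat(1.63));r.dwell(.2);p,T=wrist('wfs');np.savez('wfs.npz',T=T);s=r.sense();print(s['eef_pos'],s['t'])
cv2.imwrite('pics/wfsc.png',cv2.resize(p['pixels'][100:260,240:400],None,fx=3.7,fy=3.7,interpolation=cv2.INTER_CUBIC))
```

```text
[0.43335386 0.00251856 0.17002508] 17.2417
```

View pics/wfsc.png

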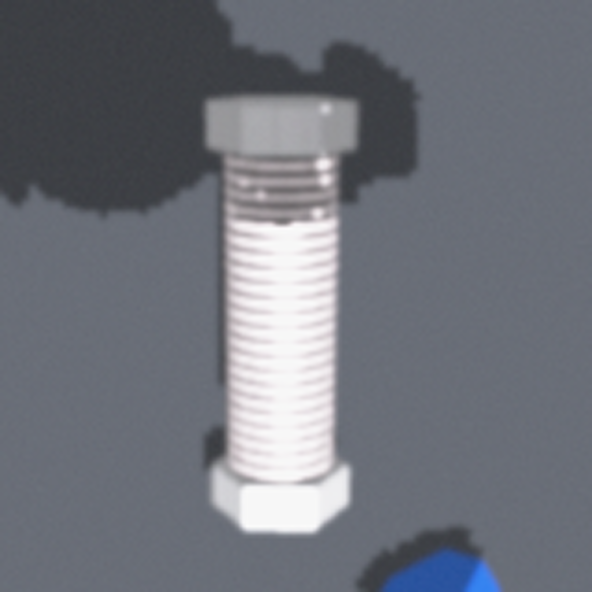

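The view shows the grey screw with fine threads. The outer edges of its top facets are at crop (282,97) and (281,531).

Run:
```python
from h import *
p=r.snapshot('wrist');T=np.load('wfs.npz')['T']
g=lambda u,v:ray(p,T,((u+.5)/3.7-.5+240,(v+.5)/3.7-.5+100),.034)
A,B=g(282,97),g(281,531);d=A-B;yaw=np.arctan2(d[1],d[0])
C=((A+B)/2)[:2]-.0014*np.array([np.sin(yaw),-np.cos(yaw)]);print(C,yaw,np.linalg.norm(d))
assert np.linalg.norm(C-[.433,.003])<.008 and abs(yaw-1.63)<.06
r.move_to([*C,.09],quat(yaw));r.move_l([*C,.003],v=.1);print(r.sense()['contact_force'])
r.close(50);s=r.sense();print(s['finger_gap'],s['eef_pos'])
r.move_l([*C,.15],v=.15);r.dwell(.2);p,T=wrist('g2');s=r.sense();print(s['finger_gap'],s['contact_force'],s['t'])
cv2.imwrite('pics/g2d.png',cv2.resize(p['pixels'][130:230,270:370],None,fx=6,fy=6,interpolation=cv2.INTER_CUBIC))
```

```text
[0.43071006 0.00245042] 1.6243967352860673 0.11708781918099315
[-0.77352502  0.14351878  0.28494011]
0.02812986251518679 [0.4309844  0.00241867 0.00346781]
0.02862159595813943 [-0.67420853 -0.50132285 -2.73673736] 20.6667
```

View pics/g2d.png

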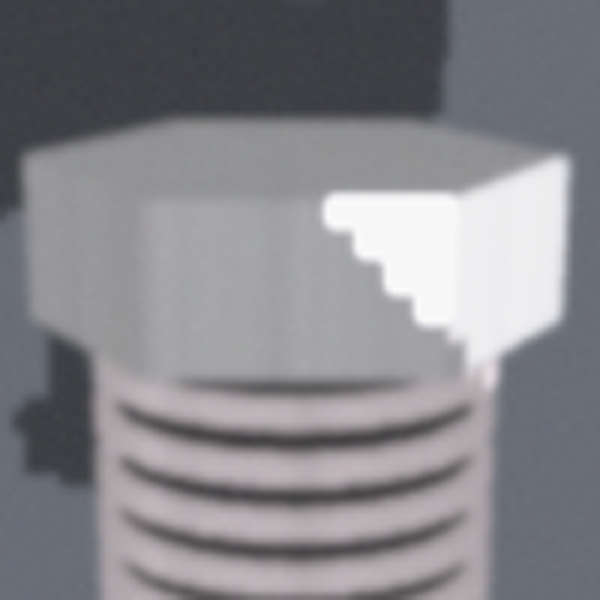

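The collar edges are at rows 194 and 381, the same as for the coarse screw, so this one is centred too. I'll hover over the fine gauge.

Run:
```python
from h import *
C=(.5502,-.3027)
r.move_to([*C,.15],quat(-.352));r.move_l([*C,.085],v=.15);r.dwell(.3);p,T=wrist('h2');s=r.sense();print(s['eef_pos'],s['t'],s['finger_gap'])
cv2.imwrite('pics/h2c.png',cv2.resize(p['pixels'][80:400,200:440],None,fx=1.8,fy=1.8,interpolation=cv2.INTER_CUBIC))
for z,w in((.04,.014),(.06,.026)):
  for x in(.032,.072):
    print(z,x,[((proj(p,np.array(p['T_tool_cam']),[x,y+.0014,s['eef_pos'][2]-z])-[200,80])*1.8).round() for y in(-w,w)])
```

```text
[ 0.55063922 -0.30299705  0.08601846] 22.95 0.028529424188505268
0.04 0.032 [array([180., 178.]), array([258., 178.])]
0.04 0.072 [array([178.,  62.]), array([261.,  62.])]
0.06 0.032 [array([140., 193.]), array([300., 193.])]
0.06 0.072 [array([134.,  65.]), array([307.,  65.])]
```

View pics/h2c.png

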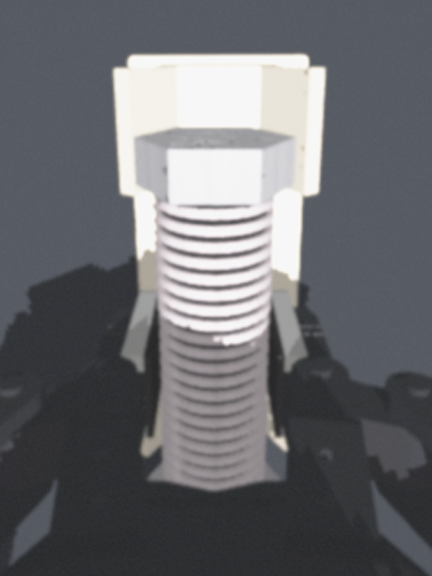

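The gauge is aligned to within about 1.5 mm. Lowering now.

Run:
```python
from h import *
C=(.5492,-.3024)
for z in(.055,.047,.045,.043,.042,.041):
    r.move_l([*C,z],v=.08 if z>.05 else .03);s=r.sense();print(z,s['eef_pos'].round(4),s['contact_force'].round(1),s['t'])
    if s['contact_force'][2]>2: break
if abs(s['eef_pos'][2]-.0435)<.0015:
    r.gripper_open();r.dwell(.2);r.move_l([*C,.16],v=.12);r.dwell(.2);p,T=wrist('r2');np.savez('r2.npz',T=T)
    cv2.imwrite('pics/r2c.png',cv2.resize(p['pixels'][50:300,220:420],None,fx=2.3,fy=2.3,interpolation=cv2.INTER_CUBIC))
    r.move_l([.42,-.2,.25],v=.2)
    for n in('top','scene'): cv2.imwrite(f'pics/{n}9.png',r.snapshot(n)['pixels'])
print(r.sense()['t'])
a=cv2.imread('pics/top9.png');cv2.imwrite('pics/top9c.png',np.hstack([cv2.resize(a[185:275,190:270],None,fx=5,fy=5),cv2.resize(a[165:255,420:500],None,fx=5,fy=5)]))
```

```text
0.055 [ 0.5487 -0.3021  0.0539] [-0.8 -0.3 -1.4] 23.475
0.047 [ 0.5491 -0.3024  0.0468] [ 0.2 -0.4 -1.6] 23.8917
0.045 [ 0.5491 -0.3024  0.0449] [-0.3  0.6 -0.7] 24.1417
0.043 [ 0.5496 -0.3027  0.0435] [-0.4 -0.3 -0.4] 24.3917
0.042 [ 0.5496 -0.3027  0.0435] [-1.3  1.3  5.6] 24.6417
28.0083
```

View pics/r2c.png

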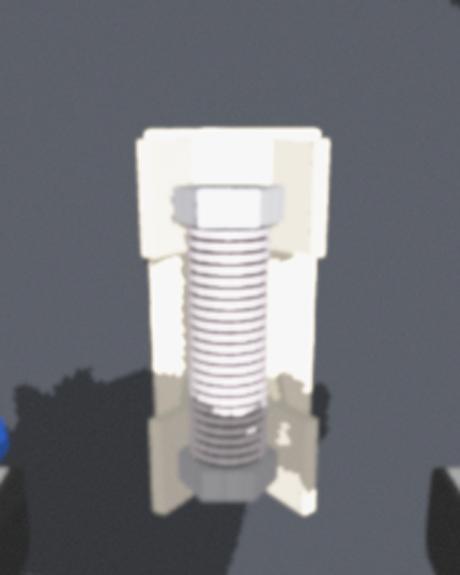

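View pics/top9c.png

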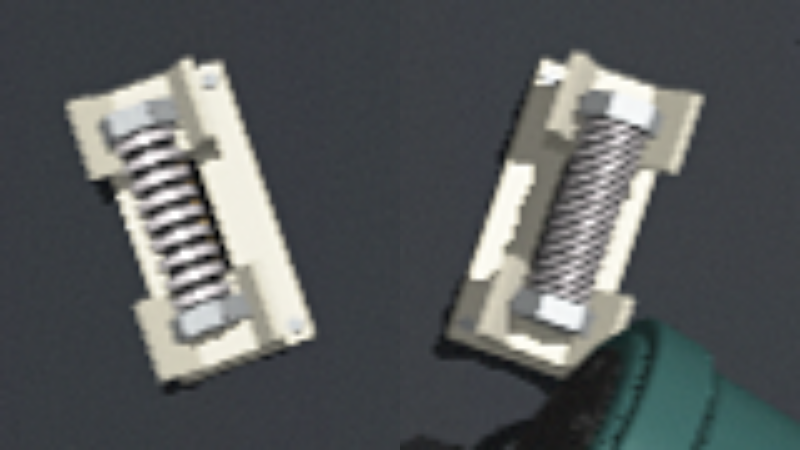

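View pics/scene9.png

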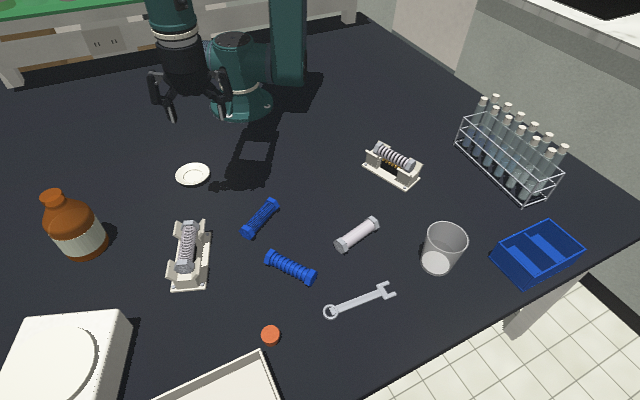

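Both screws are seated level in their saddles on the matching gauges. The smooth pin and the blue parts haven't moved, and the arm is clear at z = 0.25.

Run:
```python
from h import *
r.dwell(.3);print(r.sense()['contact_force'],r.sense()['t']);r.hand_in()
```

```text
[ 0.91594644 -0.45748234  0.06718442] 28.3083
the job is handed in; nothing more can be done
```

I laid the coarse screw on the coarse-notched gauge and the fine screw on the fine-notched gauge, and handed the job in at about 28.3 s of the 54 s allowed. Each screw was lowered until its collars touched the saddles (about 5.6 N, with the tool at the height I had predicted) and only then let go.

**Last checks:**
- **Coarse screw:** the wrist picture puts its middle within about 1–1.5 mm of the gauge's centre, and its axis about 0.01 rad off the edge.
- **Fine screw:** I judged this one by eye. The wrist and top pictures show it centred, with both collars down in the saddles.
- **Everything else:** the smooth pin and the blue look-alikes were not moved, and the arm ended clear of everything.

**Disagreements:** the top camera gave positions about 5–8 mm off from the wrist camera, mostly in x. I went with the wrist camera, which the scene camera agreed with better. The wrist camera itself showed about 1.4 mm of sideways bias, which I corrected for. No check failed.

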